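# Load the inspection carrier from the drying rack

## Task

The four freshly polished specimen mounts stand in a row in the blue-grey drying rack. Load them into the aluminium inspection carrier, whose coloured collars are clipped on in the order of the microscope run: each mount in the collar of its own colour, lying flat on the bottom of the collar with its polished face up, and let go. Set them down, do not drop them, and leave the loupe and the brown bottle standing where they are.

Things in the scene. Friction and masses are not known exactly. Their poses are not given: they have to be found in the camera images.
- mount_red_centre (a point): dark red specimen mount: resin disc 30 mm wide, 13 mm high; gripped round the side. Point: its centre, 6.5 mm above its underside; z points out of the polished face (up), yaw is arbitrary. Starts in a recess (34 mm wide, 5 mm deep) of the fixed blue-grey plastic drying rack, 64 x 240 mm: four recesses in a straight row 56 mm apart, deck 15 mm and recess floor 10 mm above the worktop.
- mount_green_centre (a point): dark green specimen mount: resin disc 30 mm wide, 18 mm high; gripped round the side. Point: its centre, 9 mm above its underside; z points out of the polished face (up), yaw is arbitrary. Starts in a recess (34 mm wide, 5 mm deep) of the fixed blue-grey plastic drying rack, 64 x 240 mm: four recesses in a straight row 56 mm apart, deck 15 mm and recess floor 10 mm above the worktop.
- mount_amber_centre (a point): amber (orange-brown) specimen mount: resin disc 30 mm wide, 15 mm high; gripped round the side. Point: its centre, 7.5 mm above its underside; z points out of the polished face (up), yaw is arbitrary. Starts in a recess (34 mm wide, 5 mm deep) of the fixed blue-grey plastic drying rack, 64 x 240 mm: four recesses in a straight row 56 mm apart, deck 15 mm and recess floor 10 mm above the worktop.
- mount_black_centre (a point): black specimen mount: resin disc 30 mm wide, 14 mm high; gripped round the side. Point: its centre, 7 mm above its underside; z points out of the polished face (up), yaw is arbitrary. Starts in a recess (34 mm wide, 5 mm deep) of the fixed blue-grey plastic drying rack, 64 x 240 mm: four recesses in a straight row 56 mm apart, deck 15 mm and recess floor 10 mm above the worktop.
- collar_red: dark red locating collar on the fixed aluminium carrier, 66 x 252 mm: four collars in a straight row 56 mm apart, deck 12 mm above the worktop. Ring 4.5 mm high, 40 mm wide inside at the deck, 45 at the rim, 50 outside, two lugs. Origin: centre of the seat, at deck height, where a seated mount's underside rests; z up, y along the row.
- collar_green: dark green locating collar on the fixed aluminium carrier, 66 x 252 mm: four collars in a straight row 56 mm apart, deck 12 mm above the worktop. Ring 4.5 mm high, 40 mm wide inside at the deck, 45 at the rim, 50 outside, two lugs. Origin: centre of the seat, at deck height, where a seated mount's underside rests; z up, y along the row.
- collar_amber: amber (orange-brown) locating collar on the fixed aluminium carrier, 66 x 252 mm: four collars in a straight row 56 mm apart, deck 12 mm above the worktop. Ring 4.5 mm high, 40 mm wide inside at the deck, 45 at the rim, 50 outside, two lugs. Origin: centre of the seat, at deck height, where a seated mount's underside rests; z up, y along the row.
- collar_black: black locating collar on the fixed aluminium carrier, 66 x 252 mm: four collars in a straight row 56 mm apart, deck 12 mm above the worktop. Ring 4.5 mm high, 40 mm wide inside at the deck, 45 at the rim, 50 outside, two lugs. Origin: centre of the seat, at deck height, where a seated mount's underside rests; z up, y along the row.
- loupe_1_centre (a point): bystander: black eyepiece loupe, 39 mm across, 38 mm high, standing loose; the point is its centre, 19 mm up. To be left alone.
- brown_bottle_centre (a point): bystander: small brown bottle with a white cap, 38 mm across, 66 mm high, standing loose; the point is its centre, 33 mm up. To be left alone.

How it is judged:
By the outcome, as a careful person would: the job done as asked, in the order asked, and still so for the second after the job is handed in, with the robot touching nothing.
It also fails if it takes over 80 s, if anything falls off the work surface, if the arm or the gripper's body presses on something with over 40 N, if the wrist force passes 120 N, or if a joint passes its speed limit or range.

## Robot

A 6-joint arm with a two-finger parallel gripper is mounted at the origin on a cart in front of the work surface, level with it; the furniture and walls round the work are solid. World frame = base frame: x ahead of the robot, y to its left, z up, the work surface at z = 0. Lengths are in m, angles in rad, forces in N, time in s.
With the tool pointing down it reaches from about 0.275 to 0.85 m from the base axis. Payload 19 kg.
Tool frame: the origin (TCP) lies midway between the tips of the shut fingers; the grasp point (between the pads) lies 19 mm behind it; z points along the fingers, y is the line along which they close (so a half turn about z gives the same grasp; the last joint's range is limited). The gripper opens to 85 mm and grips with 20 to 120 N. Pads are 22 mm wide; open, the fingers measure 114 mm over their backs; the gripper's body (76 mm by 85 mm) begins 54 mm behind the grasp point. The pads swing forward as they close: fully open they stand 13 mm farther back than shut.
Start: joints at [1.186, 0.15, 1.437, -0, 1.554, -0.134], TCP at [0.143, 0.557, 0.231] pointing down, gripper open.
Joint ranges: [-2.8, 2.8], [-0.68, 2.1], [0.12, 2.68], [-1.39, 4.53], [0.16, 2.79], [-2.81, 2.81]. Speed limits (rad/s): [1.89, 1.89, 2.22, 3.01, 3.01, 3.01].

## Interface

Orientations are given as a unit quaternion [w, x, y, z].
In Python, from cell import * gives the robot as it stands.
- The arm moves only by the tool apply_moves, never from a script. Its arguments are lists of equal length, an entry for each row: "linear": the shift along the tool's x, y, z in mm, a list of three; "yaw": the turn about the tool's z in rad. A call has 1 to 5 rows; each row is the pose to reach, as a shift and turn from the pose commanded when the call began, along the tool's axes at that moment; what a row does not reach only later rows make up. A row lasts 1/12 s, in which the tool goes at most 41.7 mm and 7.16 degrees, less where a joint would pass 70% of its speed; a pose out of reach is approached as far as the arm can. A call with a gripper value outside its range is refused whole. "hand" is the finger opening in mm, from 0 to 85.4, set as the call begins (left out, the last holds). The fingers move at their own pace and stop on an object; the grip force is fixed at half the most. Time passes only in rows, so rows that repeat a pose let the fingers close. It gives the time, the measured TCP pose, the force, the opening and the grip force at its end, in the units of the state.
- read_state(): the state, without advancing time (a new reading comes with each control period).
- read_camera(name): name is "side" or "top" or "wrist"; returns the picture (400x640x3 uint8, red, green, blue); there is no depth.
- camera_model(name): a dict with "mtx" (3x3 intrinsics, pixels), "origin" and "orientation" of the camera in the world; the wrist camera has in their place "T_tool_cam" (4x4, takes a point from camera to tool coordinates, whose origin is the TCP and whose axes are the flange's). Camera axes: x right, y up, looking along -z (the intrinsics and any distortion apply to the point x, -y, -z); pixel columns grow to the right and rows downward; lengths in m; the calibration is good to about 2 mm. A picture is of the moment at which its call begins: read the wrist's pose just before it. camera_model takes no time and is no camera call.
- close_job(): hands the job in; it is judged then, once.
The state is a dict: "time": time; "joint_positions": joint angles; "dq": joint speeds; "effort": joint torques, N m; "position": TCP position; "orientation": TCP orientation; "force": force on the tool from outside, world axes, zero at the start; "torque": the same for the moment, N m; "gripper_width": opening from 0.0 (shut) to 1.0 (fully open); "grip_force": force on a finger pad.
Only numpy, scipy, OpenCV 4.12 (cv2) and the standard library are available. Lean on these libraries where they do the work, as an engineer would, in place of code of your own. Each camera call takes 0.05 s, during which the arm holds its last target. There are 200 camera calls.

## Working session

There is one attempt and no reset: what is moved stays moved. The work goes in short steps, Python scripts to look and compute and a tool call to move; the robot and the scene stay as the last step left them, time stands still between calls to the robot, and variables do not carry over. Pictures are saved under pics/ and viewed, at most 14 in all, crops included, and the job is handed in when it is done.

Besides the shell and the picture viewer there is one more tool, called after "Call:" as name(argument=value, ...) on one line, values as JSON. apply_moves: Moves the arm, as the interface text tells. Its arguments: {"type":"object","properties":{"linear":{"type":"array"},"yaw":{"type":"array"},"hand":{"type":"number"}},"required":["linear","yaw"]}

```bash
mkdir -p pics; python3 - <<'E'
from cell import *
import cv2,numpy as np
s=read_state();print({k:np.round(s[k],3).tolist() for k in s})
for n in("top","side","wrist"):
    im=read_camera(n);cv2.imwrite(f"pics/{n}0.png",im[:,:,::-1]);m=camera_model(n);print(n,m)
E
```

```text
{'time': 0.0, 'joint_positions': [1.186, 0.151, 1.438, 0.0, 1.554, -0.134], 'dq': [-0.002, -0.0, -0.002, 0.001, 0.0, -0.0], 'effort': [0.0, -71.305, -57.087, 0.0, 0.009, 0.0], 'position': [0.143, 0.557, 0.231], 'orientation': [-0.0, 0.125, 0.992, -0.001], 'force': [-0.348, -0.866, 0.745], 'torque': [0.044, -0.018, 0.014], 'grip_force': 0.0, 'gripper_width': 0.995}
top {'mtx': array([[437.18760791,   0.        , 323.45792985],
       [  0.        , 437.18760791, 203.42030225],
       [  0.        ,   0.        ,   1.        ]]), 'origin': array([0.39791073, 0.14584243, 1.18549361]), 'orientation': array([-0.70491389, -0.04112237,  0.02341833,  0.70771247])}
side {'mtx': array([[455.09462936,   0.        , 325.86447115],
       [  0.        , 455.09462936, 203.26947332],
       [  0.        ,   0.        ,   1.        ]]), 'origin': array([0.12448471, 1.00872632, 0.41157402]), 'orientation': array([-0.18183616, -0.12664488,  0.55837968,  0.79944282])}
wrist {'mtx': array([[298.08562583,   0.        , 320.35994248],
       [  0.        , 298.08562583, 196.21357011],
       [  0.        ,   0.        ,   1.        ]]), 'T_tool_cam': array([[-1.78657649e-04,  9.66268168e-01,  2.57537949e-01,
         6.55422663e-02],
       [ 9.99999678e-01, -2.89626557e-05,  8.02379939e-04,
        -1.12243033e-03],
       [ 7.82773177e-04,  2.57538009e-01, -9.66267852e-01,
        -1.43530083e-01],
       [ 0.00000000e+00,  0.00000000e+00,  0.00000000e+00,
         1.00000000e+00]])}
```

View pics/top0.png

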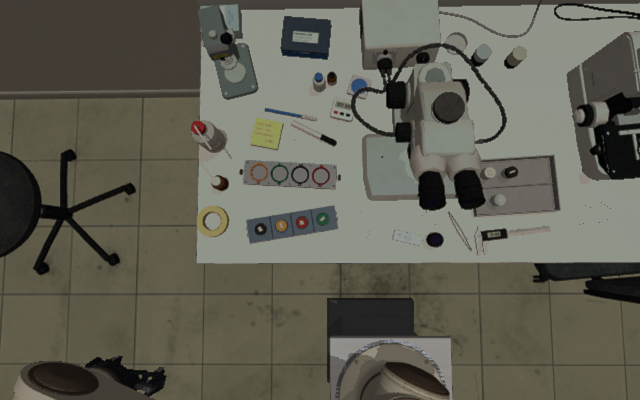

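View pics/side0.png

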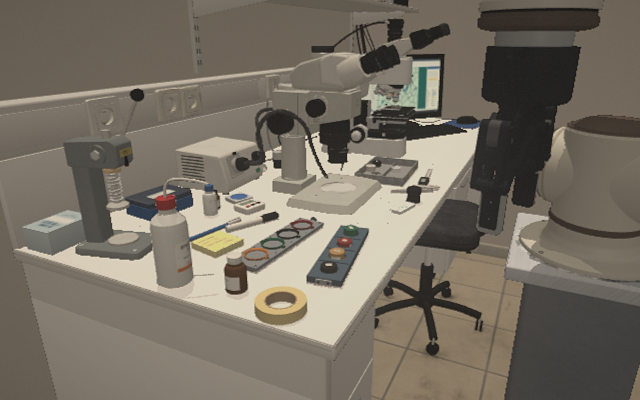

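The top view shows the rack mounts at black (261,229), amber (281,226), red (301,222) and green (322,218). The collars are at amber (259,173), green (280,174), black (300,175) and red (321,175). The bottle stands at (220,182) and the loupe at (434,240). The side view agrees with this order.

```bash
cat > h.py <<'E'
from cell import *
import cv2,numpy as np
from scipy.spatial.transform import Rotation as R
def q2R(q): return R.from_quat(np.roll(q,-1)).as_matrix()
def cam(n,s=None):
    m=camera_model(n)
    if n!="wrist": return m["mtx"],q2R(m["orientation"]),np.array(m["origin"])
    T=m["T_tool_cam"];Rt=q2R(s["orientation"])
    return m["mtx"],Rt@T[:3,:3],Rt@T[:3,3]+s["position"]
def ray(c,uv,z):
    K,Rc,o=c;uv=np.atleast_2d(uv)
    d=np.c_[(uv[:,0]-K[0,2])/K[0,0],-(uv[:,1]-K[1,2])/K[1,1],-np.ones(len(uv))]@Rc.T
    return o+d*((z-o[2])/d[:,2])[:,None]
def proj(c,p):
    K,Rc,o=c;q=(np.atleast_2d(p)-o)@Rc
    return np.c_[K[0,0]*q[:,0]/-q[:,2]+K[0,2],K[1,1]*-q[:,1]/-q[:,2]+K[1,2]]
def to(p,yaw=None,s=None):
    "shift in mm along tool axes to TCP world p; yaw=world angle of tool y (mod pi)"
    s=s or read_state();Rt=q2R(s["orientation"]);d=Rt.T@(np.array(p)-s["position"])*1000
    a=np.arctan2(Rt[1,1],Rt[0,1]);out=0
    if yaw is not None: out=-((yaw-a+np.pi/2)%np.pi-np.pi/2)  # tool z down
    return np.round(d,1),round(out,3)
E
python3 - <<'E'
from h import *
c=cam("top")
M=ray(c,[(261,229),(281,226),(301,222),(322,218)],.025);C=ray(c,[(259,173),(280,174),(300,175),(321,175)],.014)
B=ray(c,[(220,182),(434,240)],.03)
print(M.round(3),C.round(3),B.round(3))
print(ray(c,[(197,262),(345,262)],0).round(3))
s=read_state();print(q2R(s["orientation"]).round(3))
ce=(M.mean(0));print(to([ce[0]-.06,ce[1],.24],np.arctan2(*(M[0]-M[3])[[1,0]])))
E
```

```text
[[0.437 0.341 0.025]
 [0.445 0.288 0.025]
 [0.455 0.235 0.025]
 [0.465 0.179 0.025]] [[0.589 0.35  0.014]
 [0.586 0.293 0.014]
 [0.583 0.238 0.014]
 [0.583 0.182 0.014]] [[ 0.563  0.452  0.03 ]
 [ 0.406 -0.115  0.03 ]]
[[ 0.349  0.519  0.   ]
 [ 0.348  0.118 -0.   ]]
[[-0.969  0.248 -0.   ]
 [ 0.248  0.969 -0.001]
 [ 0.    -0.001 -1.   ]]
(array([-313.5, -225.4,   -9. ]), np.float64(-0.425))
```

```bash
python3 - <<'E'
from h import *
print(to([.5,.30,.26],np.radians(10)))
E
```

```text
(array([-409.9, -160.1,  -29.1]), np.float64(1.145))
```

Call:
apply_moves(linear=[[-37, -14, -3], [-74, -28, -6], [-111, -42, -9], [-148, -56, -12], [-185, -70, -15]], yaw=[0.11, 0.22, 0.33, 0.44, 0.55])

```text
time: 0.57
position: [0.3056, 0.4419, 0.2463]
orientation: [-0.0, 0.392, 0.92, -0.0]
force: [1.4, 0.4, -0.4]
gripper_width: 0.998
grip_force: 0.0
```

```bash
python3 - <<'E'
from h import *
s=read_state();print(s["position"],s["time"],s["joint_positions"]);print(to([.5,.30,.26],np.radians(10)))
E
```

```text
[0.30562756 0.44188868 0.24631734] 0.5667 [ 8.22309228e-01  6.71134164e-02  1.49929390e+00 -6.28202029e-05
  1.57543249e+00  5.73084469e-02]
(array([-237. ,   42. ,  -13.7]), np.float64(0.59))
```

Call:
apply_moves(linear=[[-40, 7, -3], [-80, 14, -6], [-120, 21, -9], [-160, 28, -11], [-200, 35, -14]], yaw=[0.118, 0.236, 0.354, 0.472, 0.59])

```text
time: 0.98
position: [0.4702, 0.3224, 0.2602]
orientation: [-0.0, 0.643, 0.766, -0.0]
force: [0.1, -0.1, -0.3]
gripper_width: 0.999
grip_force: 0.0
```

Call:
apply_moves(linear=[[0, 0, 0], [0, 0, 0]], yaw=[0, 0])

```text
time: 1.15
position: [0.4702, 0.3226, 0.2597]
orientation: [-0.0, 0.642, 0.767, -0.001]
force: [-0.5, 0.1, -1.0]
gripper_width: 1.004
grip_force: 0.0
```

```bash
python3 - <<'E'
from h import *
s=read_state();im=read_camera("wrist");cv2.imwrite("pics/w1.png",im[:,:,::-1])
np.save("w1.npy",np.r_[s["position"],s["orientation"]])
print(s["position"],s["joint_positions"].round(2) if hasattr(s["joint_positions"],"round") else s["joint_positions"])
c=cam("wrist",s)
print(proj(c,[[.437,.341,.025],[.445,.288,.025],[.455,.235,.025],[.465,.179,.025],[.589,.35,.014],[.586,.293,.014],[.583,.238,.014],[.583,.182,.014]]).round())
E
```

```text
[0.47023035 0.32261631 0.25972302] [ 0.47  0.13  1.4  -0.    1.61  0.29]
[[298. 149.]
 [298. 191.]
 [299. 229.]
 [300. 267.]
 [414. 162.]
 [401. 203.]
 [390. 240.]
 [381. 275.]]
```

View pics/w1.png

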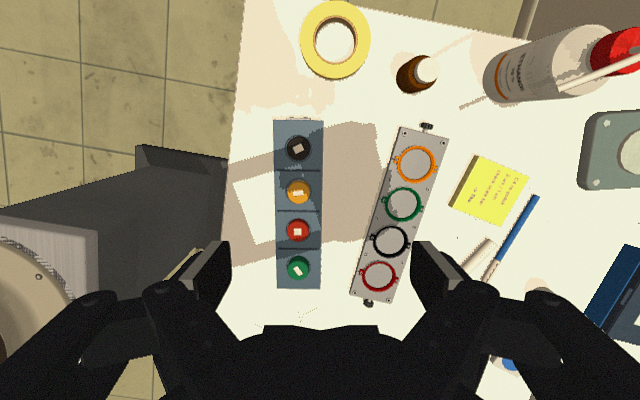

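The wrist view shows the rack mounts at black (298,148), amber (298,191), red (298,231) and green (299,268). The collars are at amber (415,164), green (403,204), black (391,241) and red (379,276). Both sets match the top-view projections, and the bystanders are well clear. Next I refine these by matching silhouettes.

```bash
cat > seg.py <<'E'
from h import *
def circ(p,r,z,n=48):
    t=np.linspace(0,2*np.pi,n,endpoint=False);return np.c_[p[0]+r*np.cos(t),p[1]+r*np.sin(t),np.full(n,z)]
def mask(im,col):
    h=cv2.cvtColor(im,cv2.COLOR_RGB2HSV).astype(int);H,S,V=h[...,0],h[...,1],h[...,2]
    if col=="black": return V<70
    lo,hi={"green":(45,95),"amber":(8,25),"red":(172,6)}[col]
    return (S>110)&((H>=lo)&(H<=hi) if lo<hi else (H>=lo)|(H<=hi))
def blob(im,col,uv,r):
    m=mask(im,col).astype(np.uint8);w=np.zeros_like(m);cv2.circle(w,tuple(int(round(x)) for x in uv),r,1,-1);m&=w
    pts=cv2.findNonZero(m);hull=cv2.convexHull(pts);return hull
def cen(h):
    M=cv2.moments(h.astype(np.float32));return np.array([M["m10"],M["m01"]])/M["m00"],M["m00"]
def locate(im,c,col,p,rings,r):
    "rings: [(radius,z)] whose projected hull is the silhouette"
    h=blob(im,col,proj(c,[*p[:2],rings[-1][1]])[0],r);t,A=cen(h);p=np.array(p[:2],float)
    for _ in range(6):
        m,A2=cen(cv2.convexHull(np.vstack([proj(c,circ(p,*k)) for k in rings]).astype(np.float32)))
        p+=(ray(c,t,rings[-1][1])-ray(c,m,rings[-1][1]))[0,:2]
    return p,A/A2
H={"black":.014,"amber":.015,"red":.013,"green":.018}
E
cat > m1.py <<'E'
from seg import *
a=np.load("w1.npy");s=dict(position=a[:3],orientation=a[3:]);c=cam("wrist",s);im=cv2.imread("pics/w1.png")[:,:,::-1].copy()
M={};C={}
for k,uv in dict(black=(298,148),amber=(298,191),red=(298,231),green=(299,268)).items():
    p0=ray(c,uv,.01+H[k])[0];M[k],q=locate(im,c,k,p0,[(.015,.015),(.015,.01+H[k])],19);print(k,M[k].round(4),round(q,2))
for k,uv in dict(amber=(415,164),green=(403,204),black=(391,241),red=(379,276)).items():
    p0=ray(c,uv,.0165)[0];C[k],q=locate(im,c,k,p0,[(.025,.012),(.0235,.0165)],22);print(k,C[k].round(4),round(q,2))
for o,D in((["black","amber","red","green"],M),(["amber","green","black","red"],C)):
    P=np.array([D[k] for k in o]);i=np.arange(4)-1.5;d=(i[:,None]*P).sum(0)/5
    print("pitch",np.linalg.norm(d),"ang",np.degrees(np.arctan2(*-d[::-1])),"res mm",((P-P.mean(0)-i[:,None]*d)*1000).round(1).tolist())
E
python3 m1.py
```

```text
black [0.4363 0.3415] 1.17
amber [0.4459 0.2856] 0.93
red [0.4533 0.2316] 0.96
green [0.4626 0.1763] 0.95
amber [0.5917 0.3475] 1.05
green [0.5883 0.2912] 0.98
black [0.5859 0.2366] 1.12
red [0.5806 0.1783] 1.0
pitch 0.05562201047221262 ang 98.93337279015105 res mm [[-0.3, 0.3], [0.7, -0.6], [-0.6, 0.3], [0.1, -0.0]]
pitch 0.05632656826869936 ang 86.37422260978262 res mm [[-0.3, -0.2], [-0.1, -0.3], [1.0, 1.3], [-0.6, -0.8]]
```

```bash
cat > go.py <<'E'
import sys
from h import *
P=dict(black=(.4366,.3412),amber=(.4452,.2862),red=(.4539,.2313),green=(.4625,.1763))
Q=dict(amber=(.5919,.3477),green=(.5884,.2915),black=(.5849,.2353),red=(.5813,.1791))
def go(w,k,z):
    D,y=(P,8.9) if w=="P" else (Q,-3.6)
    s=read_state();print(w,k,z,*to([*D[k],z/1000],np.radians(y),s),"now",np.round(s["position"],4),"f",np.round(s["force"],1),"w",round(s["gripper_width"]*85.4,1),"t",s["time"])
go(sys.argv[1],sys.argv[2],float(sys.argv[3]))
E
python3 go.py P green 90
```

```text
P green 90.0 [-143.7  -32.7  169.9] 0.024 now [0.4692 0.3236 0.2598] f [-0.6 -0.9 -1.7] w 85.3 t 1.2
```

Call:
apply_moves(linear=[[-25, -6, 30], [-50, -12, 60], [-75, -18, 90], [-100, -24, 120], [-125, -29, 150]], yaw=[0.005, 0.01, 0.015, 0.02, 0.024], hand=60)

```text
time: 1.62
position: [0.4613, 0.1959, 0.1091]
orientation: [0.0, 0.649, 0.761, 0.0]
force: [0.9, 0.3, 0.0]
gripper_width: 0.702
grip_force: 0.0
```

Call:
apply_moves(linear=[[-19, -4, 20], [-19, -4, 20], [-19, -4, 20]], yaw=[0, 0, 0])

```text
time: 1.87
position: [0.4607, 0.1767, 0.0897]
orientation: [-0.001, 0.65, 0.76, -0.001]
force: [-0.2, 0.7, 1.4]
gripper_width: 0.703
grip_force: 0.0
```

```bash
python3 go.py P green 40
```

```text
P green 40.0 [-0.7  1.8 49.7] 0.002 now [0.4607 0.1767 0.0897] f [-0.2  0.7  1.4] w 60.1 t 1.8667
```

Call:
apply_moves(linear=[[-1, 2, 20], [-1, 2, 40], [-1, 2, 48], [-1, 2, 48]], yaw=[0, 0, 0, 0])

```text
time: 2.2
position: [0.4631, 0.1768, 0.0416]
orientation: [-0.001, 0.649, 0.761, -0.001]
force: [-0.3, -0.0, -0.4]
gripper_width: 0.702
grip_force: 0.0
```

```bash
python3 - <<'E'
from h import *
s=read_state();im=read_camera("wrist");cv2.imwrite("pics/w2.png",im[:,:,::-1]);print(proj(cam("wrist",s),[[.4625,.1763,.028],[*s["position"]]]))
E
python3 go.py P green 18
```

```text
[[320.9269746  234.85673902]
 [322.18287867 244.158109  ]]
P green 18.0 [-0.2 -1.2 24.7] 0.002 now [0.4637 0.1767 0.0427] f [0.8 0.2 0.1] w 60.5 t 2.25
```

View pics/w2.png

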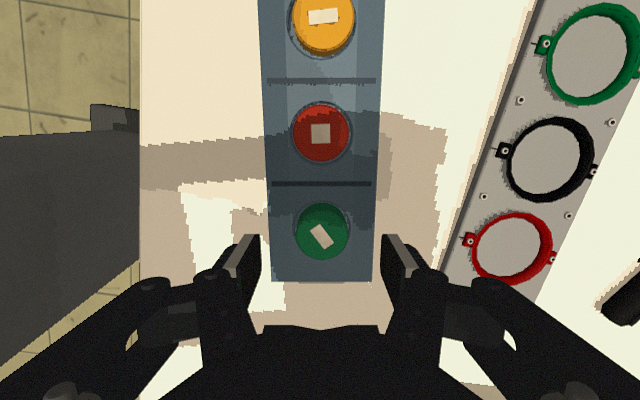

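The green mount is centred between the pads at (322,232), against a prediction of (321,235). I'm going down and closing.

Call:
apply_moves(linear=[[0, 0, 10], [0, 0, 20], [0, 0, 24], [0, 0, 24]], yaw=[0, 0, 0, 0])

```text
time: 2.58
position: [0.4633, 0.1757, 0.0173]
orientation: [-0.0, 0.65, 0.76, -0.001]
force: [0.2, 0.4, -0.4]
gripper_width: 0.7
grip_force: 0.0
```

Call:
apply_moves(linear=[[0, 0, 0], [0, 0, 0], [0, 0, 0], [0, 0, 0], [0, 0, 0]], yaw=[0, 0, 0, 0, 0], hand=20)

```text
time: 3.0
position: [0.4642, 0.1758, 0.0191]
orientation: [0.0, 0.65, 0.76, 0.0]
force: [-1.9, 0.2, 6.5]
gripper_width: 0.316
grip_force: 58.6
```

```bash
python3 go.py Q green 100
```

```text
Q green 100.0 [ 95.  140.7 -80.8] 0.219 now [0.4642 0.1758 0.0191] f [-1.9  0.2  6.5] w 27.0 t 3.0
```

Call:
apply_moves(linear=[[0, 0, -10], [0, 0, -35], [0, 0, -70], [0, 0, -80], [0, 0, -80]], yaw=[0, 0, 0, 0, 0])

```text
time: 3.42
position: [0.4654, 0.1761, 0.1021]
orientation: [0.002, 0.65, 0.76, 0.002]
force: [-0.7, 0.2, -0.0]
gripper_width: 0.318
grip_force: 59.1
```

```bash
python3 - <<'E'
from h import *
s=read_state();im=read_camera("wrist");cv2.imwrite("pics/w3.png",im[180:330,200:440,::-1].repeat(3,0).repeat(3,1));print(s["position"],s["gripper_width"],s["grip_force"])
im=read_camera("side");g=proj(cam("side"),s["position"])[0].astype(int);print(g);x,y=g;cv2.imwrite("pics/s3.png",im[y-60:y+40,x-70:x+70,::-1].repeat(5,0).repeat(5,1))
E
```

```text
[0.46542238 0.17614091 0.10208579] 0.3181891716444357 59.148386120796204
[350 194]
```

View pics/s3.png

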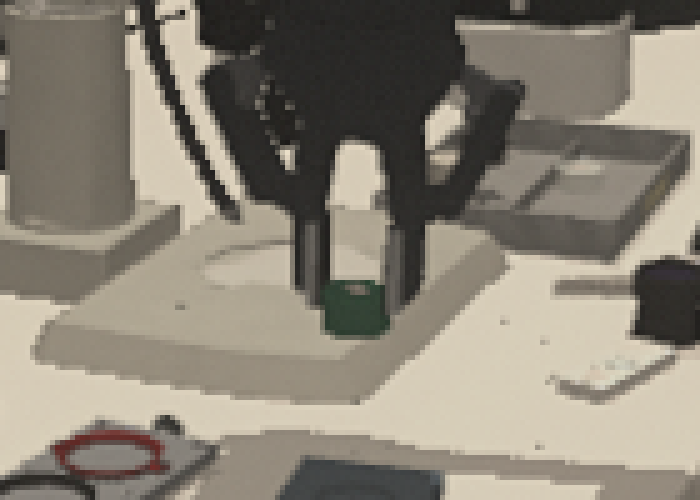

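The side crop shows the green mount held level in the pads by its upper half. I carry it to the green collar.

```bash
python3 go.py Q green 60
```

```text
Q green 60.0 [ 95.  140.9  38.7] 0.219 now [0.4639 0.1758 0.0986] f [-0.7 -0.5 -0.2] w 27.0 t 3.5167
```

Call:
apply_moves(linear=[[19, 28, 0], [38, 56, 0], [57, 84, 0], [76, 112, 10], [95, 140, 20]], yaw=[0.044, 0.088, 0.132, 0.176, 0.219])

```text
time: 3.93
position: [0.5881, 0.2925, 0.0767]
orientation: [-0.0, 0.73, 0.684, -0.001]
force: [0.2, -0.2, -0.1]
gripper_width: 0.315
grip_force: 59.2
```

Call:
apply_moves(linear=[[0, 0, 15], [0, 0, 20], [0, 0, 20]], yaw=[0, 0, 0])

```text
time: 4.18
position: [0.5858, 0.2908, 0.0553]
orientation: [-0.001, 0.729, 0.685, -0.002]
force: [0.2, 0.2, -0.7]
gripper_width: 0.315
grip_force: 59.3
```

```bash
python3 - <<'E'
from seg import *
s=read_state();im=read_camera("wrist");cv2.imwrite("pics/w4.png",im[:,:,::-1])
E
python3 go.py Q green 20
```

```text
Q green 20.0 [ 1.   2.1 37. ] 0.0 now [0.5863 0.2907 0.057 ] f [-0.6 -0.4  0.8] w 27.0 t 4.2333
```

View pics/w4.png

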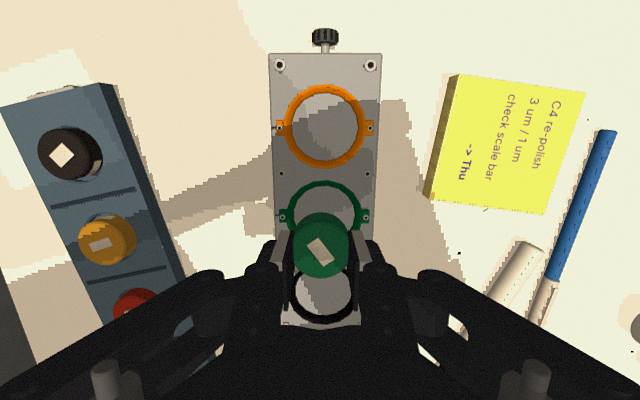

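The green mount is in the pads at (321,245), with the green ring just behind it and lower at about (323,217). The amber collar is at (324,126). I check these against the calibration and then lower.

```bash
python3 - <<'E'
from seg import *
s=read_state();c=cam("wrist",s);im=cv2.imread("pics/w4.png")[:,:,::-1].copy()
print(locate(im,c,"amber",ray(c,(324,126),.0165)[0],[(.025,.012),(.0235,.0165)],48))
# green ring: far-arc row and left/right lugs
print(ray(c,[(279,217),(366,217),(324,181)],.0165).round(4), ray(c,(321,245),s["position"][2]+.008).round(4),s["position"])
E
```

```text
(array([0.59138875, 0.34788528]), 1.103191000377271)
[[0.5586 0.2932 0.0165]
 [0.6151 0.2897 0.0165]
 [0.5893 0.3153 0.0165]] [[0.5861 0.2937 0.065 ]] [0.58630593 0.29069421 0.05698028]
```

Call:
apply_moves(linear=[[-1, 1.5, 15], [-1, 1.5, 28], [-1, 1.5, 34], [-1, 1.5, 35], [-1, 1.5, 35]], yaw=[0, 0, 0, 0, 0])

```text
time: 4.65
position: [0.5886, 0.2901, 0.0233]
orientation: [-0.0, 0.729, 0.684, -0.0]
force: [0.0, 0.1, -1.0]
gripper_width: 0.314
grip_force: 59.3
```

Call:
apply_moves(linear=[[0, 0, 1], [0, 0, 1.5], [0, 0, 1.5]], yaw=[0, 0, 0])

```text
time: 4.9
position: [0.589, 0.2904, 0.0222]
orientation: [0.0, 0.729, 0.685, 0.0]
force: [0.7, 0.8, -0.5]
gripper_width: 0.315
grip_force: 59.3
```

Call:
apply_moves(linear=[[0, 0, 0.7], [0, 0, 0.7]], yaw=[0, 0])

```text
time: 5.07
position: [0.5889, 0.2903, 0.0212]
orientation: [0.0, 0.729, 0.684, 0.0]
force: [0.0, 0.3, -0.0]
gripper_width: 0.31
grip_force: 59.3
```

Call:
apply_moves(linear=[[0, 0, 0.7], [0, 0, 0.7]], yaw=[0, 0])

```text
time: 5.23
position: [0.5889, 0.2903, 0.0211]
orientation: [0.0, 0.729, 0.685, 0.0]
force: [-2.4, -1.8, 8.1]
gripper_width: 0.314
grip_force: 60.1
```

Contact at 8 N, so it is seated. I release.

Call:
apply_moves(linear=[[0, 0, 0], [0, 0, 0], [0, 0, 0], [0, 0, 0]], yaw=[0, 0, 0, 0], hand=55)

```text
time: 5.57
position: [0.5888, 0.2903, 0.0203]
orientation: [-0.0, 0.729, 0.684, -0.0]
force: [-1.5, -0.4, -0.6]
gripper_width: 0.642
grip_force: 0.0
```

Call:
apply_moves(linear=[[0, 0, -10], [0, 0, -40], [0, 0, -80], [0, 0, -80]], yaw=[0, 0, 0, 0])

```text
time: 5.9
position: [0.5914, 0.2913, 0.1088]
orientation: [0.002, 0.729, 0.685, 0.004]
force: [1.0, -0.1, 1.9]
gripper_width: 0.643
grip_force: 0.0
```

```bash
python3 - <<'E'
from seg import *
s=read_state();im=read_camera("wrist");cv2.imwrite("pics/w5.png",im[:,:,::-1])
E
python3 go.py P red 90
```

```text
P red 90.0 [ -68.2 -132.9   14.5] -0.218 now [0.5907 0.291  0.1056] f [ 0.7  0.5 -0.8] w 55.0 t 5.95
```

View pics/w5.png

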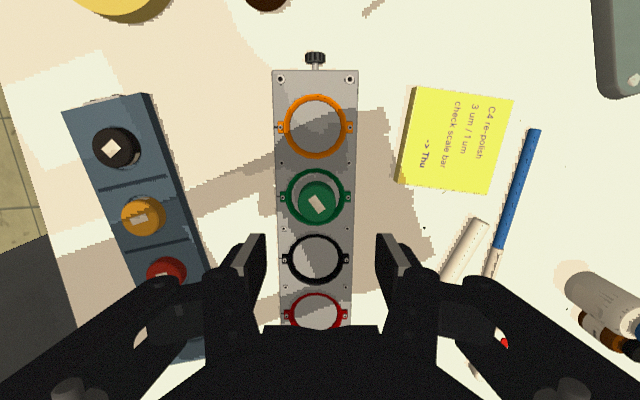

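The green mount sits flat and centred in its collar at (318,201). Next is red.

Call:
apply_moves(linear=[[-14, -27, 3], [-28, -54, 6], [-42, -81, 9], [-56, -107, 12], [-69, -132, 14]], yaw=[-0.044, -0.088, -0.132, -0.176, -0.218], hand=60)

```text
time: 6.37
position: [0.451, 0.229, 0.0859]
orientation: [-0.0, 0.649, 0.76, -0.0]
force: [0.2, -0.5, 0.9]
gripper_width: 0.701
grip_force: 0.0
```

Call:
apply_moves(linear=[[0, 0, 20], [0, 0, 40], [0, 0, 45], [0, 0, 45]], yaw=[0, 0, 0, 0])

```text
time: 6.7
position: [0.452, 0.2295, 0.0404]
orientation: [-0.001, 0.65, 0.76, -0.001]
force: [0.1, 0.7, 0.2]
gripper_width: 0.701
grip_force: 0.0
```

```bash
python3 - <<'E'
from seg import *
s=read_state();im=read_camera("wrist");c=cam("wrist",s);print(locate(im,c,"red",(.4539,.2313),[(.015,.015),(.015,.023)],45))
E
python3 go.py P red 15.5
```

```text
(array([0.45321758, 0.23193538]), 0.9946523033407468)
P red 15.5 [ 1.4  1.4 25.9] -0.0 now [0.4527 0.2297 0.0414] f [ 0.  -0.4  1.2] w 59.7 t 6.75
```

Call:
apply_moves(linear=[[2, 1, 12], [2, 1, 22], [2, 1, 25], [2, 1, 25]], yaw=[0, 0, 0, 0])

```text
time: 7.08
position: [0.4529, 0.2317, 0.0153]
orientation: [-0.0, 0.65, 0.76, -0.001]
force: [0.2, 0.3, 0.9]
gripper_width: 0.71
grip_force: 0.0
```

Call:
apply_moves(linear=[[0, 0, 0], [0, 0, 0], [0, 0, 0], [0, 0, 0], [0, 0, 0]], yaw=[0, 0, 0, 0, 0], hand=20)

```text
time: 7.5
position: [0.4538, 0.232, 0.0172]
orientation: [0.0, 0.65, 0.76, 0.0]
force: [-1.5, -0.8, 7.2]
gripper_width: 0.307
grip_force: 58.6
```

Call:
apply_moves(linear=[[0, 0, -10], [0, 0, -35], [0, 0, -70], [0, 0, -80], [0, 0, -80]], yaw=[0, 0, 0, 0, 0])

```text
time: 7.92
position: [0.455, 0.2324, 0.1003]
orientation: [0.002, 0.65, 0.76, 0.002]
force: [0.9, -0.1, -0.2]
gripper_width: 0.311
grip_force: 59.1
```

```bash
python3 go.py Q red 60
```

```text
Q red 60.0 [-72.2 116.3  40.8] 0.218 now [0.455  0.2324 0.1003] f [ 0.9 -0.1 -0.2] w 26.6 t 7.9167
```

Call:
apply_moves(linear=[[-14, 23, 0], [-28, 46, 0], [-42, 70, 0], [-57, 93, 10], [-72, 117, 20]], yaw=[0.044, 0.088, 0.132, 0.176, 0.219])

```text
time: 8.33
position: [0.5812, 0.1782, 0.076]
orientation: [0.0, 0.73, 0.683, 0.0]
force: [0.5, 0.1, -0.2]
gripper_width: 0.307
grip_force: 59.1
```

Call:
apply_moves(linear=[[0, 0, 15], [0, 0, 20], [0, 0, 20]], yaw=[0, 0, 0])

```text
time: 8.58
position: [0.5788, 0.1786, 0.0544]
orientation: [-0.001, 0.729, 0.684, -0.002]
force: [-0.5, -0.2, 0.3]
gripper_width: 0.309
grip_force: 59.2
```

```bash
python3 go.py Q red 20
```

```text
Q red 20.0 [ 0.7  2.6 34.4] -0.001 now [0.5788 0.1786 0.0544] f [-0.5 -0.2  0.3] w 26.4 t 8.5833
```

Contact should come at about 0.018, so I lower to about 0.0195 and then feel for it.

Call:
apply_moves(linear=[[0.5, 2, 15], [0.5, 2, 28], [0.5, 2, 33], [0.5, 2, 34], [0.5, 2, 34]], yaw=[0, 0, 0, 0, 0])

```text
time: 9.0
position: [0.5818, 0.1794, 0.0225]
orientation: [-0.0, 0.729, 0.684, -0.0]
force: [0.9, 0.1, -0.6]
gripper_width: 0.308
grip_force: 59.2
```

Call:
apply_moves(linear=[[0, 0, 0.7], [0, 0, 0.7]], yaw=[0, 0])

```text
time: 9.17
position: [0.5824, 0.1793, 0.0223]
orientation: [0.0, 0.729, 0.684, 0.0]
force: [-1.1, 0.6, 0.5]
gripper_width: 0.305
grip_force: 59.2
```

Call:
apply_moves(linear=[[0, 0, 1], [0, 0, 1.5], [0, 0, 1.5]], yaw=[0, 0, 0])

```text
time: 9.42
position: [0.5822, 0.1792, 0.0203]
orientation: [0.0, 0.729, 0.684, 0.0]
force: [-0.9, -0.9, -1.0]
gripper_width: 0.306
grip_force: 59.2
```

Call:
apply_moves(linear=[[0, 0, 0.7], [0, 0, 0.7]], yaw=[0, 0])

```text
time: 9.58
position: [0.5821, 0.1791, 0.0194]
orientation: [-0.0, 0.729, 0.684, -0.0]
force: [-0.8, -0.8, -0.5]
gripper_width: 0.308
grip_force: 59.2
```

Call:
apply_moves(linear=[[0, 0, 0.6], [0, 0, 0.6]], yaw=[0, 0])

```text
time: 9.75
position: [0.5822, 0.1792, 0.0192]
orientation: [0.0, 0.729, 0.684, -0.0]
force: [-2.0, -0.5, 5.5]
gripper_width: 0.307
grip_force: 59.9
```

Call:
apply_moves(linear=[[0, 0, 0.4], [0, 0, 0.4]], yaw=[0, 0])

```text
time: 9.92
position: [0.5822, 0.1792, 0.0192]
orientation: [0.0, 0.729, 0.684, 0.0]
force: [-4.6, -1.3, 10.1]
gripper_width: 0.306
grip_force: 60.4
```

Red is seated. I release it, rise, and go to black.

Call:
apply_moves(linear=[[0, 0, -0.4], [0, 0, -0.4], [0, 0, -0.4], [0, 0, -0.4]], yaw=[0, 0, 0, 0], hand=55)

```text
time: 10.25
position: [0.5821, 0.1792, 0.0188]
orientation: [-0.0, 0.729, 0.684, -0.0]
force: [-0.1, 0.4, 0.5]
gripper_width: 0.645
grip_force: 0.0
```

Call:
apply_moves(linear=[[0, 0, -10], [0, 0, -40], [0, 0, -75], [0, 0, -75], [0, 0, -75]], yaw=[0, 0, 0, 0, 0])

```text
time: 10.67
position: [0.5833, 0.1794, 0.0967]
orientation: [0.001, 0.729, 0.684, 0.002]
force: [0.3, -0.1, -1.8]
gripper_width: 0.649
grip_force: 0.0
```

```bash
python3 - <<'E'
from seg import *
s=read_state();im=read_camera("wrist");c=cam("wrist",s);print(s["position"],locate(im,c,"green",(.5884,.2915),[(.025,.012),(.0235,.0165)],40))
E
python3 go.py P black 90
```

```text
[0.58328016 0.17936227 0.09666874] (array([0.58789969, 0.29284883]), 1.0037858779873639)
P black 90.0 [ 152.3 -155.9    4.7] -0.219 now [0.5825 0.1792 0.0949] f [-0.4 -0.4  0.3] w 55.0 t 10.7167
```

Call:
apply_moves(linear=[[26, -27, 0], [52, -54, 0], [78, -81, 0], [104, -108, 0], [130, -133, 0]], yaw=[-0.044, -0.088, -0.132, -0.176, -0.219], hand=60)

```text
time: 11.13
position: [0.4557, 0.3181, 0.0929]
orientation: [-0.0, 0.65, 0.76, -0.001]
force: [1.4, 0.0, -0.0]
gripper_width: 0.7
grip_force: 0.0
```

```bash
python3 go.py P black 60
```

```text
P black 60.0 [ 25.8 -15.2  32.9] 0.002 now [0.4557 0.3181 0.0929] f [ 1.4  0.  -0. ] w 59.8 t 11.1333
```

Call:
apply_moves(linear=[[13, -7, 16], [26, -14, 32], [26, -14, 50], [26, -14, 52], [26, -14, 52]], yaw=[0, 0, 0, 0, 0])

```text
time: 11.55
position: [0.4391, 0.3404, 0.0405]
orientation: [-0.0, 0.65, 0.76, -0.002]
force: [0.0, -0.5, 0.6]
gripper_width: 0.704
grip_force: 0.0
```

```bash
python3 - <<'E'
from seg import *
s=read_state();im=read_camera("wrist");c=cam("wrist",s);cv2.imwrite("pics/w6.png",im[:,:,::-1]);print(proj(c,[.4366,.3412,.024]),locate(im,c,"black",(.4366,.3412),[(.015,.015),(.015,.024)],32))
E
python3 go.py P black 15.5
```

```text
[[318.07156458 230.29046137]] (array([0.43602961, 0.34281719]), 1.1232817064199105)
P black 15.5 [ 1.1 -3.1 26.2] -0.001 now [0.4399 0.3406 0.0417] f [0.  0.1 0.3] w 60.2 t 11.6
```

View pics/w6.png

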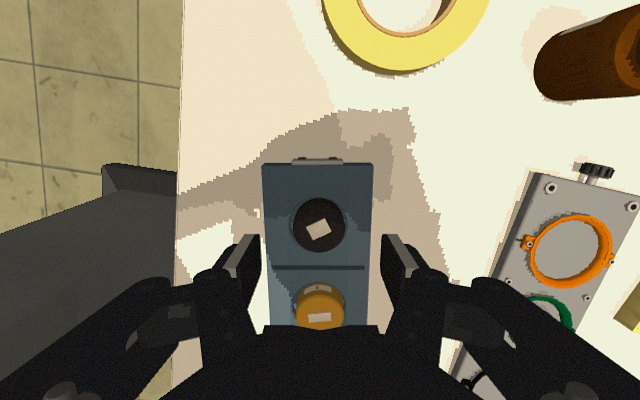

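The black mount is centred between the fingers at (319,226). The amber mount is at (320,305) and the rest of the scene is clear.

Call:
apply_moves(linear=[[2, -2, 12], [2, -2, 22], [2, -2, 25.5], [2, -2, 25.5]], yaw=[0, 0, 0, 0])

```text
time: 11.93
position: [0.4372, 0.3421, 0.0152]
orientation: [-0.0, 0.65, 0.76, -0.001]
force: [0.3, -0.1, -0.5]
gripper_width: 0.703
grip_force: 0.0
```

Call:
apply_moves(linear=[[0, 0, 0], [0, 0, 0], [0, 0, 0], [0, 0, 0], [0, 0, 0]], yaw=[0, 0, 0, 0, 0], hand=20)

```text
time: 12.35
position: [0.438, 0.3427, 0.0172]
orientation: [0.0, 0.65, 0.76, 0.0]
force: [-0.4, -1.4, 5.5]
gripper_width: 0.312
grip_force: 58.7
```

Call:
apply_moves(linear=[[0, 0, -10], [0, 0, -35], [0, 0, -70], [0, 0, -80], [0, 0, -80]], yaw=[0, 0, 0, 0, 0])

```text
time: 12.77
position: [0.439, 0.3435, 0.1005]
orientation: [0.001, 0.65, 0.76, 0.003]
force: [1.1, 0.8, -0.9]
gripper_width: 0.31
grip_force: 59.1
```

```bash
python3 go.py Q black 80
```

```text
Q black 80.0 [-129.4  127.3   20.9] 0.218 now [0.439  0.3435 0.1005] f [ 1.1  0.8 -0.9] w 26.5 t 12.7667
```

Call:
apply_moves(linear=[[-26, 25.5, 0], [-52, 51, 0], [-78, 77, 0], [-104, 102, 10], [-130, 128, 20]], yaw=[0.044, 0.088, 0.132, 0.176, 0.219])

```text
time: 13.18
position: [0.5854, 0.2327, 0.0762]
orientation: [0.0, 0.73, 0.683, 0.0]
force: [0.4, 0.5, 0.4]
gripper_width: 0.31
grip_force: 59.2
```

Call:
apply_moves(linear=[[0, 0, 15], [0, 0, 20], [0, 0, 20]], yaw=[0, 0, 0])

```text
time: 13.43
position: [0.583, 0.2336, 0.0545]
orientation: [-0.001, 0.729, 0.684, -0.002]
force: [-0.1, -0.4, -0.5]
gripper_width: 0.308
grip_force: 59.2
```

```bash
python3 go.py Q black 21
```

```text
Q black 21.0 [ 1.8  1.9 33.5] -0.001 now [0.583  0.2336 0.0545] f [-0.1 -0.4 -0.5] w 26.3 t 13.4333
```

Call:
apply_moves(linear=[[1.5, 1.5, 15], [1.5, 1.5, 28], [1.5, 1.5, 34], [1.5, 1.5, 36], [1.5, 1.5, 36]], yaw=[0, 0, 0, 0, 0])

```text
time: 13.85
position: [0.5853, 0.2356, 0.0202]
orientation: [-0.0, 0.729, 0.684, -0.0]
force: [0.5, 0.1, 0.0]
gripper_width: 0.311
grip_force: 59.2
```

Call:
apply_moves(linear=[[0, 0, 0.7], [0, 0, 0.7]], yaw=[0, 0])

```text
time: 14.02
position: [0.586, 0.2355, 0.0203]
orientation: [0.0, 0.729, 0.684, 0.0]
force: [-0.3, -0.4, -0.4]
gripper_width: 0.312
grip_force: 59.2
```

Call:
apply_moves(linear=[[0, 0, 0.6], [0, 0, 0.6]], yaw=[0, 0])

```text
time: 14.18
position: [0.5859, 0.2353, 0.0194]
orientation: [0.0, 0.729, 0.684, 0.0]
force: [-0.3, 0.2, -0.6]
gripper_width: 0.306
grip_force: 59.2
```

Call:
apply_moves(linear=[[0, 0, 0.6], [0, 0, 0.6]], yaw=[0, 0])

```text
time: 14.35
position: [0.586, 0.2353, 0.0192]
orientation: [0.0, 0.729, 0.684, 0.0]
force: [-3.7, -0.6, 7.2]
gripper_width: 0.308
grip_force: 60.0
```

Black is seated. I release it, rise, and go to amber.

Call:
apply_moves(linear=[[0, 0, 0], [0, 0, 0], [0, 0, 0], [0, 0, 0]], yaw=[0, 0, 0, 0], hand=55)

```text
time: 14.68
position: [0.5858, 0.2353, 0.0185]
orientation: [0.0, 0.729, 0.684, -0.0]
force: [-0.1, 0.1, 0.7]
gripper_width: 0.645
grip_force: 0.0
```

Call:
apply_moves(linear=[[0, 0, -10], [0, 0, -40], [0, 0, -75], [0, 0, -75], [0, 0, -75]], yaw=[0, 0, 0, 0, 0])

```text
time: 15.1
position: [0.5869, 0.2356, 0.0965]
orientation: [0.001, 0.729, 0.684, 0.002]
force: [-0.6, -1.0, -1.3]
gripper_width: 0.644
grip_force: 0.0
```

```bash
python3 go.py P amber 80
```

```text
P amber 80.0 [  41.4 -144.7   16. ] -0.219 now [0.5869 0.2356 0.0965] f [-0.6 -1.  -1.3] w 55.0 t 15.1
```

Call:
apply_moves(linear=[[8, -29, 0], [16, -58, 0], [24, -87, 0], [32, -115, 5], [40, -143, 10]], yaw=[-0.044, -0.088, -0.132, -0.176, -0.219], hand=60)

```text
time: 15.52
position: [0.444, 0.2845, 0.0831]
orientation: [-0.0, 0.649, 0.76, -0.0]
force: [0.4, 0.5, -0.4]
gripper_width: 0.705
grip_force: 0.0
```

Call:
apply_moves(linear=[[0, 0, 20], [0, 0, 40], [0, 0, 43], [0, 0, 43]], yaw=[0, 0, 0, 0])

```text
time: 15.85
position: [0.4448, 0.284, 0.0394]
orientation: [-0.001, 0.65, 0.76, -0.001]
force: [1.1, -0.7, 0.8]
gripper_width: 0.704
grip_force: 0.0
```

```bash
python3 - <<'E'
from seg import *
s=read_state();im=read_camera("wrist");c=cam("wrist",s);print(locate(im,c,"amber",(.4452,.2862),[(.015,.015),(.015,.025)],45))
E
python3 go.py P amber 16
```

```text
(array([0.4458263 , 0.28631304]), 0.9953293359030408)
P amber 16.0 [ 2.  -0.  24.5] -0.001 now [0.4456 0.2842 0.0405] f [0.5 0.2 0.3] w 59.8 t 15.9
```

Call:
apply_moves(linear=[[2, 0, 12], [2, 0, 20], [2, 0, 23], [2, 0, 23]], yaw=[0, 0, 0, 0])

```text
time: 16.23
position: [0.445, 0.2861, 0.0166]
orientation: [-0.0, 0.65, 0.76, -0.001]
force: [-0.6, 0.4, -0.7]
gripper_width: 0.703
grip_force: 0.0
```

Call:
apply_moves(linear=[[0, 0, 0], [0, 0, 0], [0, 0, 0], [0, 0, 0], [0, 0, 0]], yaw=[0, 0, 0, 0, 0], hand=20)

```text
time: 16.65
position: [0.4456, 0.2864, 0.0183]
orientation: [0.0, 0.65, 0.76, 0.0]
force: [-2.4, -1.3, 7.6]
gripper_width: 0.312
grip_force: 58.6
```

Call:
apply_moves(linear=[[0, 0, -10], [0, 0, -35], [0, 0, -70], [0, 0, -80], [0, 0, -80]], yaw=[0, 0, 0, 0, 0])

```text
time: 17.07
position: [0.4468, 0.2871, 0.1014]
orientation: [0.001, 0.65, 0.76, 0.003]
force: [0.5, 0.7, -0.1]
gripper_width: 0.309
grip_force: 59.1
```

```bash
python3 go.py Q amber 80
```

```text
Q amber 80.0 [ 37.4 152.6  22.3] 0.218 now [0.4468 0.2871 0.1014] f [ 0.5  0.7 -0.1] w 26.3 t 17.0667
```

Call:
apply_moves(linear=[[7.5, 31, 0], [15, 62, 0], [22.5, 92, 0], [30, 123, 10], [37.5, 153.5, 20]], yaw=[0.044, 0.088, 0.132, 0.176, 0.219])

```text
time: 17.48
position: [0.5925, 0.3476, 0.0769]
orientation: [0.0, 0.73, 0.683, 0.0]
force: [-0.4, 0.4, -0.0]
gripper_width: 0.31
grip_force: 59.2
```

Call:
apply_moves(linear=[[0, 0, 15], [0, 0, 20], [0, 0, 20], [0, 0, 20]], yaw=[0, 0, 0, 0])

```text
time: 17.82
position: [0.5904, 0.3469, 0.0575]
orientation: [-0.0, 0.729, 0.684, -0.0]
force: [-0.2, 0.3, -0.2]
gripper_width: 0.31
grip_force: 59.3
```

```bash
python3 go.py Q amber 21
```

```text
Q amber 21.0 [ 1.   1.5 36.5] -0.001 now [0.5904 0.3469 0.0575] f [-0.2  0.3 -0.2] w 26.4 t 17.8167
```

Call:
apply_moves(linear=[[1, 1, 15], [1, 1, 28], [1, 1, 34], [1, 1, 35], [1, 1, 35]], yaw=[0, 0, 0, 0, 0])

```text
time: 18.23
position: [0.592, 0.3479, 0.0225]
orientation: [-0.0, 0.729, 0.684, -0.0]
force: [-0.1, -0.3, -0.8]
gripper_width: 0.312
grip_force: 59.3
```

Call:
apply_moves(linear=[[0, 0, 0.7], [0, 0, 0.7]], yaw=[0, 0])

```text
time: 18.4
position: [0.5925, 0.3482, 0.0225]
orientation: [0.0, 0.729, 0.684, 0.0]
force: [-0.3, 0.5, 0.5]
gripper_width: 0.311
grip_force: 59.3
```

Call:
apply_moves(linear=[[0, 0, 0.6], [0, 0, 0.6]], yaw=[0, 0])

```text
time: 18.57
position: [0.5924, 0.3481, 0.0215]
orientation: [0.0, 0.729, 0.684, 0.0]
force: [0.2, -0.7, -1.2]
gripper_width: 0.309
grip_force: 59.3
```

Call:
apply_moves(linear=[[0, 0, 0.7], [0, 0, 0.7]], yaw=[0, 0])

```text
time: 18.73
position: [0.5922, 0.348, 0.0204]
orientation: [0.0, 0.729, 0.684, -0.0]
force: [0.3, 0.4, -0.8]
gripper_width: 0.309
grip_force: 59.3
```

Call:
apply_moves(linear=[[0, 0, 0.5], [0, 0, 0.5]], yaw=[0, 0])

```text
time: 18.9
position: [0.5923, 0.348, 0.0204]
orientation: [0.0, 0.729, 0.684, 0.0]
force: [-1.8, -1.5, 4.8]
gripper_width: 0.31
grip_force: 59.8
```

Call:
apply_moves(linear=[[0, 0, 0], [0, 0, 0], [0, 0, 0], [0, 0, 0]], yaw=[0, 0, 0, 0], hand=55)

```text
time: 19.23
position: [0.5922, 0.348, 0.0199]
orientation: [0.0, 0.729, 0.684, -0.0]
force: [-0.2, 0.0, 0.1]
gripper_width: 0.643
grip_force: 0.0
```

Call:
apply_moves(linear=[[0, 0, -10], [0, 0, -40], [0, 0, -80], [0, 0, -115], [0, 0, -150]], yaw=[0, 0, 0, 0, 0])

```text
time: 19.65
position: [0.592, 0.348, 0.1728]
orientation: [0.0, 0.729, 0.684, 0.0]
force: [1.2, -0.2, 0.6]
gripper_width: 0.645
grip_force: 0.0
```

Call:
apply_moves(linear=[[0, -20, 0], [0, -40, 0], [0, -60, 0], [0, -60, 0], [0, -60, 0]], yaw=[0, 0, 0, 0, 0])

```text
time: 20.07
position: [0.5319, 0.3521, 0.1713]
orientation: [0.0, 0.729, 0.684, 0.001]
force: [0.9, -0.6, 1.1]
gripper_width: 0.644
grip_force: 0.0
```

```bash
python3 - <<'E'
from h import *
im=read_camera("wrist");cv2.imwrite("pics/w9.png",im[:,:,::-1])
im=read_camera("side");cv2.imwrite("pics/s9.png",cv2.resize(im[180:310,180:450,::-1],None,fx=2.9,fy=2.9))
E
```

```text
(no output)
```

View pics/w9.png

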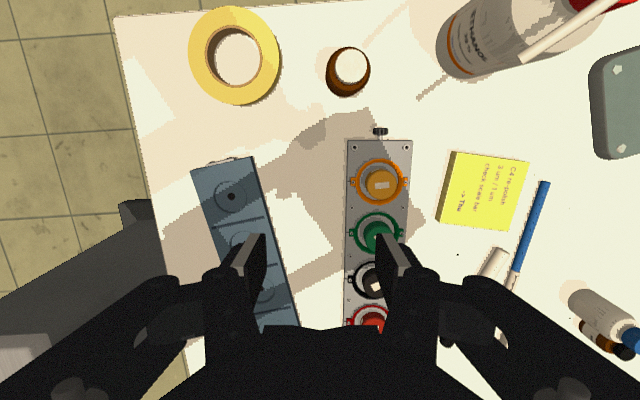

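View pics/s9.png

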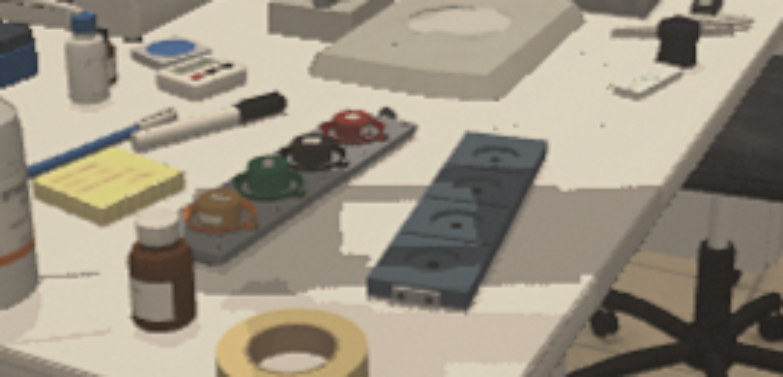

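All four mounts lie flat in the collars of their own colour: amber (380,183), green (377,234), black (371,280) and red (370,318) in the wrist view. The rack is empty, the bottle and loupe are standing, and the gripper is clear.

```bash
python3 -c "
from cell import *
print(close_job())"
```

```text
the job is handed in; nothing more can be done
None
```

All four mounts are in the collars of their own colour, flat with the polished face up and released; the loupe and bottle were not touched, and the job was handed in at about 20 s (no verdict was returned).

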